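# Put the balance's calibration weights back in their block, in order of size

## Robot

A 6-joint arm with a two-finger parallel gripper is mounted at the origin on a cart in front of the work surface, level with it; the furniture and walls round the work are solid. World frame = base frame: x ahead of the robot, y to its left, z up, the work surface at z = 0. Lengths are in m, angles in rad, forces in N, time in s.
With the tool pointing down it reaches from about 0.35 to 0.775 m from the base axis. Payload 7.3 kg.
Tool frame: the origin (TCP) lies at the very end of the fingers, on their centre line; the grasp point (between the pads) lies 19 mm behind it (pinch_z is the distance from the TCP to the grasp point, in m); z points along the fingers, y is the line along which they close (so a half turn about z gives the same grasp; the last joint's range is limited). The gripper opens to 92 mm and grips with 3 to 60 N. Pads are 19 mm wide; open, the fingers measure 130 mm over their backs; the gripper's body (75 mm by 190 mm) begins 47 mm behind the grasp point.
Start: joints at [0.981, 0.342, 1.524, -0, 1.275, -0.146], TCP at [0.225, 0.474, 0.227] pointing down, gripper open.
Joint ranges: [-2.53, 2.53], [-0.77, 2.02], [0.04, 2.7], [-1, 4.14], [0.28, 2.66], [-3.11, 3.11]. Speed limits (rad/s): [2.57, 2.57, 3.14, 3.14, 3.14, 3.14].

## Interface

Orientations are given as [roll, pitch, yaw] about the fixed x, y, z axes, in that order (R = Rz(yaw) Ry(pitch) Rx(roll)).
In Python, from cell import * gives the robot as it stands.
- The arm moves only by the tool arm_command, never from a script. Its arguments are lists of equal length, an entry for each row: "fingers": the gripper command: -1 is fully open, 1 is shut, values between are in proportion; "travel": the shift along the tool's x, y, z in m, a list of three; "dr": the turn, a rotation vector about the tool's x, y, z in degrees, a list of three. In form: {"fingers": [fingers, ...], "travel": [[x, y, z], ...], "dr": [[wx, wy, wz], ...]}. A call has 1 to 8 rows; each row is the pose to reach, as a shift and turn from the pose commanded when the call began, along the tool's axes at that moment; what a row does not reach only later rows make up. A row lasts 1/12 s, in which the tool goes at most 41.7 mm and 7.16 degrees, less where a joint would pass 70% of its speed; a pose out of reach is approached as far as the arm can. A call with a gripper value outside its range is refused whole. The fingers move at their own pace and stop on an object; "squeeze" is the grip in N (left out, the last holds). Time passes only in rows, so rows that repeat a pose let the fingers close. It gives the time, the measured TCP pose, the force, the opening and the grip force at its end, in the units of the state.
- observe(): the state, without advancing time (a new reading comes with each control period).
- read_camera(name): name is "scene" or "top"; returns a dict with "color" (480x640x3 uint8, blue, green, red), "z_map" (480x640 float32, m along the optical axis (not along the pixel's ray), 0 where there is no reading), "fx", "fy", "cx", "cy" (pixels), "R" (3x3) and "t" (3): a world point X has camera coordinates R X + t. Camera axes: x right, y down, z forward; pixel columns grow to the right and rows downward; lengths in m; the calibration is good to about 2 mm. A picture is of the moment at which its call begins.
- hand_in(): hands the job in; it is judged then, once.
The state is a dict: "time": time; "qpos": joint angles; "qvel": joint speeds; "joint_efforts": joint torques, N m; "tool_pos": TCP position; "tool_rot": TCP orientation; "contact_force": force on the tool from outside, world axes, zero at the start; "torque": the same for the moment, N m; "opening": finger opening in m; "grip_force": force on a finger pad.
Only numpy, scipy, OpenCV 4.12 (cv2) and the standard library are available. Lean on these libraries where they do the work, as an engineer would, in place of code of your own. Each camera call takes 0.05 s, during which the arm holds its last target. There are 200 camera calls.

## Task

The balance check is finished: take the five brass calibration weights from the bench mat and stand them upright in the wooden weight block, in order of size, the largest in the largest recess and so on down to the smallest, each sitting flat on the bottom of its own recess. Set each one down gently, without dropping or throwing it, and leave the tweezers and the hand lens lying where they are.

Things in the scene. Friction and masses are not known exactly. Their poses are not given: they have to be found in the camera images.
- weight_a: The largest of five loose yellow brass calibration weights (500 g): an upright cylinder 38 mm in diameter with a narrower knob on top, 62 mm tall in all; the plain cylindrical body, best to grip, is about 35 mm high. Origin: centre of its underside; z up. Round, so its yaw means nothing.
- weight_b: The second largest of five loose yellow brass calibration weights (200 g): an upright cylinder 28 mm in diameter with a narrower knob on top, 46 mm tall in all; the plain cylindrical body, best to grip, is about 26 mm high. Origin: centre of its underside; z up. Round, so its yaw means nothing.
- weight_c: The middle of five loose yellow brass calibration weights (100 g): an upright cylinder 22 mm in diameter with a narrower knob on top, 36 mm tall in all; the plain cylindrical body, best to grip, is about 20 mm high. Origin: centre of its underside; z up. Round, so its yaw means nothing.
- weight_d: The second smallest of five loose yellow brass calibration weights (50 g): an upright cylinder 18 mm in diameter with a narrower knob on top, 29 mm tall in all; the plain cylindrical body, best to grip, is about 16 mm high. Origin: centre of its underside; z up. Round, so its yaw means nothing.
- weight_e: The smallest of five loose yellow brass calibration weights (20 g): an upright cylinder 15 mm in diameter with a narrower knob on top, 24 mm tall in all; the plain cylindrical body, best to grip, is about 13 mm high. Origin: centre of its underside; z up. Round, so its yaw means nothing.
- weight_block: Fixed dark wooden block, 74 (x) by 239 (y) by 18 mm, any yaw, with a row of five round green-lined recesses at x = 0, y = +83.5, +29.5, -16.5, -57.5, -95.0 mm, for the largest to the smallest weight. Origin: centre of underside, z up. Each recess is 12 mm wider than its weight (50, 40, 34, 30, 27 mm, plus a 2 mm chamfer) and 6 mm deep; its flat floor is 12 mm above the origin.
- bench_mat: Fixed dark blue mat, 220 (x) by 300 (y) by 6 mm, on which the weights, tweezers and lens lie at the start. Origin: centre of underside, z up. Mat and block lie left and right, either way, of a fixed glass balance (0.32 m tall, world x from 0.545 m back, y within 0.12 m of 0; its low display, under 0.1 m, reaches forward to x = 0.42 m): carry round its front.
- tweezers: Loose steel tweezers, 129 mm long (its y) and 15 mm wide, 9 mm high, lying near one end of the mat; to be left alone. Origin: centre of its underside.
- lens: Loose hand lens with black rim, 83 mm long (its y), 44 mm wide, 9 mm high, lying near the other end of the mat; to be left alone. Origin: centre of its underside.

How it is judged:
By the outcome, as a careful person would: the job done as asked, in the order asked, and still so for the second after the job is handed in, with the robot touching nothing.
It also fails if it takes over 144 s, if anything falls off the work surface, if the arm or the gripper's body presses on something with over 40 N, if the wrist force passes 120 N, or if a joint passes its speed limit or range.

## Working session

There is one attempt and no reset: what is moved stays moved. The work goes in short steps, Python scripts to look and compute and a tool call to move; the robot and the scene stay as the last step left them, time stands still between calls to the robot, and variables do not carry over. Pictures are saved under pics/ and viewed, at most 14 in all, crops included, and the job is handed in when it is done.

Besides the shell and the picture viewer there is one more tool, called after "Emit:" as name(argument=value, ...), one argument or row to a line, values as JSON. arm_command: Moves the arm, as the interface text tells. Its arguments: {"type":"object","properties":{"fingers":{"type":"array","items":{"type":"number"}},"travel":{"type":"array","items":{"type":"array","items":{"type":"number"}}},"dr":{"type":"array","items":{"type":"array","items":{"type":"number"}}},"squeeze":{"type":"number"}},"required":["fingers","travel","dr"]}

```bash
ls; mkdir -p pics; python3 - <<'E'
from cell import *
import cv2
print(observe())
for n in ("scene","top"):
    c=read_camera(n); cv2.imwrite(f"pics/{n}0.png",c["color"]); print(n,c["fx"],c["fy"],c["cx"],c["cy"],c["R"],c["t"])
E
```

```text
pics
{'time': 0.0, 'qpos': array([ 9.80991155e-01,  3.42726949e-01,  1.52503533e+00, -6.30189235e-06,
        1.27540084e+00, -1.46051443e-01]), 'qvel': array([ 0.00116941, -0.00135629,  0.0004928 ,  0.00043757, -0.00088283,
       -0.00076474]), 'joint_efforts': array([-4.01893567e-04, -4.31257474e+01, -2.44214487e+01,  7.16383453e-02,
        5.61140198e-02, -9.95096025e-05]), 'tool_pos': array([0.22517119, 0.47379864, 0.22603638]), 'tool_rot': array([-3.14003803e+00, -2.22592592e-04,  2.69784059e+00]), 'contact_force': array([-0.50772284, -0.19237043,  0.53234649]), 'torque': array([-0.02462279,  0.03074879,  0.02022545]), 'grip_force': 0.0, 'opening': 0.09204230979036009}
scene 544.656493992499 544.656493992499 320.2216072945784 241.6458323282132 [[ 0.89879135 -0.43778789  0.02271279]
 [-0.21244783 -0.48031115 -0.85098009]
 [ 0.38345798  0.76002826 -0.5247066 ]] [-0.46163699  0.14586508  1.09791227]
top 592.8082959261652 592.8082959261652 321.9156977509129 244.8093380064333 [[-0.00455789 -0.99996449 -0.00708791]
 [-0.9941913   0.00529354 -0.10749712]
 [ 0.10753083  0.00655678 -0.99418013]] [0.00895451 0.52599839 1.52178781]
```

View pics/top0.png

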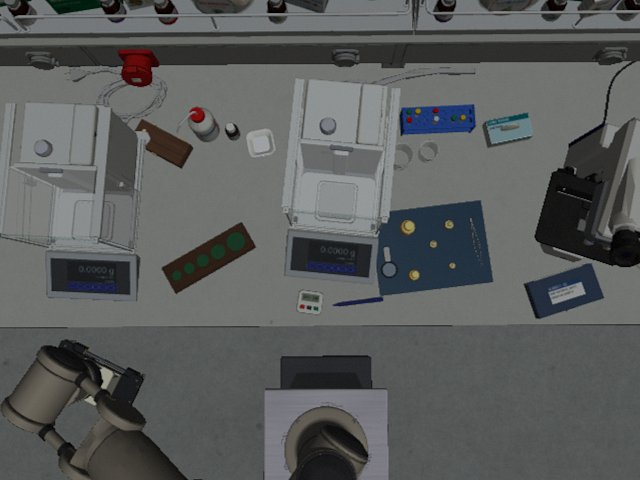

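View pics/scene0.png

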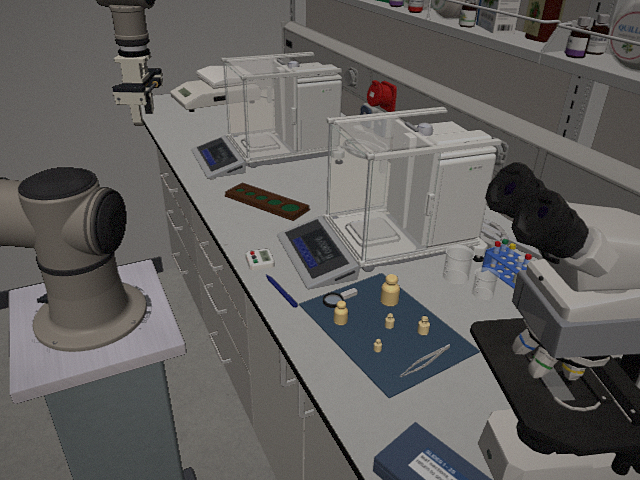

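The top view shows the mat on the robot's right with the weights near (408,227), (414,274), (449,225), (434,244), (452,266), the lens at (389,265) and the tweezers at (477,240). The block is on the left, its recesses running from (236,241), the largest, to (177,275). The scene view agrees.

```bash
cat > h.py <<'E'
from cell import *
import cv2, numpy as np
def ray(c,u,v,z):
    """world point on plane z of pixels u,v"""
    R,t=np.array(c["R"]),np.array(c["t"]); C=-R.T@t
    d=np.stack([(np.asarray(u)-c["cx"])/c["fx"],(np.asarray(v)-c["cy"])/c["fy"],np.ones_like(u,float)],-1)@R
    return C+d*((z-C[2])/d[...,2])[...,None]
def cloud(c,m):
    v,u=np.nonzero(m); z=c["z_map"][v,u]; k=z>0; u,v,z=u[k],v[k],z[k]
    R,t=np.array(c["R"]),np.array(c["t"])
    return (np.stack([(u-c["cx"])/c["fx"]*z,(v-c["cy"])/c["fy"]*z,z],-1)-t)@R
def blobs(c,lo,hi,amin,box=None):
    m=cv2.inRange(cv2.cvtColor(c["color"],cv2.COLOR_BGR2HSV),lo,hi)
    if box: k=np.zeros_like(m);x0,y0,x1,y1=box;k[y0:y1,x0:x1]=1;m*=k
    n,l,s,ce=cv2.connectedComponentsWithStats(m)
    return [(l==i,s[i],ce[i]) for i in range(1,n) if s[i][4]>=amin]
E
python3 - <<'E'
from h import *
c=read_camera("top")
for n,lo,hi,box in(("W",(12,70,90),(35,255,255),(375,200,495,296)),("H",(45,60,20),(90,255,255),(150,215,265,300))):
  for m,s,ce in blobs(c,lo,hi,8,box):
    P=cloud(c,m)
    if n=="W":
        (cx,cy),r=cv2.minEnclosingCircle(P[:,:2].astype(np.float32))
        k=P[P[:,2]>P[:,2].max()-.006]
        print(n,s[:5],ce.round(1),"encl",round(cx,4),round(cy,4),round(r,4),"knob",k.mean(0).round(4),"zmin/max",P[:,2].min().round(4),P[:,2].max().round(4))
    else: print(n,s[:5],ce.round(1),ray(c,*ce,.012).round(4),P.mean(0).round(4))
k=np.zeros((480,640),bool);k[215:222,430:440]=1
print("mat z",cloud(c,k)[:,2].mean())
E
```

```text
W [401 220  14  15 149] [407.7 226.7] encl 0.5735 -0.2186 0.0213 knob [ 0.571  -0.2154  0.071 ] zmin/max 0.0087 0.0754
W [445 221   8   8  51] [448.5 224.3] encl 0.5778 -0.3266 0.0119 knob [ 0.5789 -0.3255  0.0447] zmin/max 0.0069 0.0476
W [430 241   7   7  34] [432.7 243.8] encl 0.5289 -0.2863 0.01 knob [ 0.5292 -0.2829  0.041 ] zmin/max 0.0057 0.0432
W [449 263   6   5  18] [451.6 264.9] encl 0.4718 -0.3317 0.0054 knob [ 0.4717 -0.3322  0.0328] zmin/max 0.015 0.036
W [409 270  10  10  79] [413.8 274.6] encl 0.446 -0.2319 0.0149 knob [ 0.4488 -0.2267  0.0594] zmin/max 0.0033 0.0633
H [226 232  19  19 277] [235.3 241. ] [0.5392 0.2356 0.012 ] [0.539  0.2354 0.0132]
H [210 244  15  15 174] [217.4 251.2] [0.5122 0.2827 0.012 ] [0.512  0.2823 0.0141]
H [196 254  13  13 128] [202.3 260. ] [0.4891 0.3224 0.012 ] [0.489  0.3222 0.013 ]
H [184 263  11  11  99] [188.7 268. ] [0.4682 0.3578 0.012 ] [0.4681 0.3576 0.0133]
H [172 270  10  11  83] [176.3 275.1] [0.4495 0.3903 0.012 ] [0.4494 0.3898 0.0137]
mat z 0.006369584720483378
```

Emit:
arm_command(
  fingers=[-1,-1,-1,-1,-1,-1,-1,-1],
  travel=[
    [-0.028,-0.027,0],
    [-0.056,-0.054,0],
    [-0.084,-0.081,0],
    [-0.112,-0.108,0],
    [-0.141,-0.135,0],
    [-0.169,-0.162,0],
    [-0.197,-0.189,0],
    [-0.225,-0.216,0],
  ],
  dr=[
    [0,0,5],
    [0,0,10],
    [0,0,15],
    [0,0,20],
    [0,0,25],
    [0,0,30],
    [0,0,35],
    [0,0,40],
  ],
)

```text
time: 0.82
tool_pos: [0.3359, 0.1807, 0.2267]
tool_rot: [3.141, -0.0, 1.996]
contact_force: [1.7, 0.8, -0.6]
opening: 0.092
grip_force: 0.0
```

Emit:
arm_command(
  fingers=[-1,-1,-1,-1,-1,-1,-1,-1],
  travel=[
    [-0.039,-0.003,0],
    [-0.078,-0.005,0],
    [-0.117,-0.008,0],
    [-0.156,-0.01,0],
    [-0.195,-0.013,0],
    [-0.229,-0.023,0],
    [-0.263,-0.033,0],
    [-0.297,-0.043,0],
  ],
  dr=[
    [0,0,5],
    [0,0,10],
    [0,0,15],
    [0,0,20],
    [0,0,24.6],
    [0,0,24.6],
    [0,0,24.6],
    [0,0,24.6],
  ],
)

```text
time: 1.48
tool_pos: [0.4201, -0.1074, 0.2266]
tool_rot: [-3.141, -0.0, 1.57]
contact_force: [0.2, -0.2, -0.2]
opening: 0.0916
grip_force: 0.0
```

```bash
python3 - <<'E'
from h import *
H=[.062,.046,.036,.029,.024]; G=[(.572,-.217),(.447,-.229),(.578,-.326),(.529,-.284),(.472,-.332)]
for n,box in(("top",(375,200,495,296)),("scene",(310,260,450,370))):
  c=read_camera(n); print(n)
  for m,s,ce in blobs(c,(12,70,90),(35,255,255),8,box):
    # top row of silhouette ~ knob top; silhouette column centre
    est=[ray(c,*ce,.006+h*.5)[:2] for h in H]
    i=int(np.argmin([np.hypot(*(e-g)) for e,g in zip(est,G)]))
    print("abcde"[i],s,ce.round(1),est[i].round(4))
E
```

```text
top
a [401 220  14  15 149] [407.7 226.6] [ 0.5716 -0.2175]
c [445 221   8   8  51] [448.5 224.3] [ 0.579  -0.3265]
d [430 241   7   7  33] [432.7 243.9] [ 0.5278 -0.2844]
e [449 263   6   5  19] [451.7 264.9] [ 0.4723 -0.3332]
scene
a [381 274  19  32 465] [390.1 290.8] [ 0.5647 -0.223 ]
b [334 301  14  24 274] [340.6 313.2] [ 0.4421 -0.2367]
d [385 314   9  15 103] [389.3 321.3] [ 0.523  -0.2892]
c [418 316  12  19 164] [423.4 325.9] [ 0.5735 -0.3316]
e [374 339   8  13  85] [377.5 345.4] [ 0.4678 -0.3364]
```

Emit:
arm_command(
  fingers=[-1,-1,-1,-1,-1,-1,-1,-1],
  travel=[
    [-0.035,0,0.01],
    [-0.065,0.015,0.02],
    [-0.085,0.045,0.04],
    [-0.1,0.08,0.06],
    [-0.107,0.115,0.08],
    [-0.11,0.14,0.09],
    [-0.11,0.152,0.095],
    [-0.11,0.152,0.095],
  ],
  dr=[
    [0,0,0],
    [0,0,0],
    [0,0,0],
    [0,0,0],
    [0,0,0],
    [0,0,0],
    [0,0,0],
    [0,0,0],
  ],
)

```text
time: 2.25
tool_pos: [0.5735, -0.2143, 0.129]
tool_rot: [-3.139, -0.002, 1.572]
contact_force: [-0.6, -0.8, -0.4]
opening: 0.092
grip_force: 0.0
```

Emit:
arm_command(
  fingers=[-1,-1,-1,-1,-1,-1,-1,-1],
  travel=[
    [0,0,0.025],
    [0,0,0.05],
    [0,0,0.075],
    [0,0,0.095],
    [0,0,0.108],
    [0,0,0.115],
    [0,0,0.116],
    [0,0,0.116],
  ],
  dr=[
    [0,0,0],
    [0,0,0],
    [0,0,0],
    [0,0,0],
    [0,0,0],
    [0,0,0],
    [0,0,0],
    [0,0,0],
  ],
)

```text
time: 2.92
tool_pos: [0.5722, -0.2153, 0.0163]
tool_rot: [3.141, 0.0, 1.571]
contact_force: [-0.6, -1.1, -0.2]
opening: 0.0918
grip_force: 0.0
```

Emit:
arm_command(
  fingers=[1,1,1,1,1,1,1,1],
  travel=[
    [0,0,0],
    [0,0,0],
    [0,0,0],
    [0,0,0],
    [0,0,0],
    [0,0,0],
    [0,0,0],
    [0,0,0],
  ],
  dr=[
    [0,0,0],
    [0,0,0],
    [0,0,0],
    [0,0,0],
    [0,0,0],
    [0,0,0],
    [0,0,0],
    [0,0,0],
  ],
  squeeze=25,
)

```text
time: 3.58
tool_pos: [0.5719, -0.2155, 0.0156]
tool_rot: [-3.141, -0.0, 1.57]
contact_force: [-3.9, 0.6, 1.5]
opening: 0.0429
grip_force: 2.2
```

Emit:
arm_command(
  fingers=[1,1,1,1,1,1,1,1],
  travel=[
    [0,0,0],
    [0,0,0],
    [0,0,0],
    [0,0,-0.004],
    [0,0,-0.015],
    [0,0,-0.035],
    [0,0,-0.06],
    [0,0,-0.085],
  ],
  dr=[
    [0,0,0],
    [0,0,0],
    [0,0,0],
    [0,0,0],
    [0,0,0],
    [0,0,0],
    [0,0,0],
    [0,0,0],
  ],
)

```text
time: 4.25
tool_pos: [0.5721, -0.2153, 0.1016]
tool_rot: [-3.141, -0.001, 1.57]
contact_force: [0.5, -1.0, -3.6]
opening: 0.0371
grip_force: 25.0
```

Emit:
arm_command(
  fingers=[1,1,1,1,1,1,1,1],
  travel=[
    [0,-0.025,-0.03],
    [0.01,-0.06,-0.06],
    [0.025,-0.095,-0.08],
    [0.045,-0.13,-0.09],
    [0.08,-0.15,-0.1],
    [0.12,-0.155,-0.1],
    [0.16,-0.16,-0.1],
    [0.2,-0.16,-0.1],
  ],
  dr=[
    [0,0,0],
    [0,0,0],
    [0,0,0],
    [0,0,0],
    [0,0,0],
    [0,0,0],
    [0,0,0],
    [0,0,0],
  ],
)

```text
time: 4.92
tool_pos: [0.4111, -0.0145, 0.2019]
tool_rot: [3.14, 0.0, 1.568]
contact_force: [2.1, 0.4, -4.5]
opening: 0.0369
grip_force: 25.0
```

Emit:
arm_command(
  fingers=[1,1,1,1,1,1,1,1],
  travel=[
    [0.038,0,0],
    [0.077,0,0],
    [0.117,0.002,0],
    [0.156,0.005,0],
    [0.19,0.02,0],
    [0.22,0.045,0],
    [0.24,0.08,0.02],
    [0.251,0.108,0.04],
  ],
  dr=[
    [0,0,-4],
    [0,0,-8],
    [0,0,-12],
    [0,0,-16],
    [0,0,-20],
    [0,0,-24],
    [0,0,-28],
    [0,0,-30],
  ],
)

```text
time: 5.58
tool_pos: [0.5224, 0.2386, 0.1626]
tool_rot: [3.135, 0.001, 2.101]
contact_force: [-0.3, -0.4, -3.6]
opening: 0.037
grip_force: 25.0
```

Emit:
arm_command(
  fingers=[1,1,1,1,1,1,1,1],
  travel=[
    [-0.003,0.008,0.015],
    [-0.007,0.015,0.035],
    [-0.008,0.0165,0.06],
    [-0.008,0.0165,0.085],
    [-0.008,0.0165,0.1],
    [-0.008,0.0165,0.11],
    [-0.008,0.0165,0.11],
    [-0.008,0.0165,0.11],
  ],
  dr=[
    [0,0,0],
    [0,0,0],
    [0,0,0],
    [0,0,0],
    [0,0,0],
    [0,0,0],
    [0,0,0],
    [0,0,0],
  ],
)

```text
time: 6.25
tool_pos: [0.539, 0.2366, 0.0512]
tool_rot: [3.141, -0.0, 2.094]
contact_force: [0.5, 0.3, -4.1]
opening: 0.0369
grip_force: 25.0
```

```bash
python3 - <<'E'
from h import *
s=observe();print(s["tool_pos"],s["tool_rot"],s["contact_force"])
c=read_camera("scene");a=cv2.resize(c["color"][110:240,180:350],None,fx=4,fy=4,interpolation=cv2.INTER_CUBIC)
cv2.imwrite("pics/a1.png",a)
E
```

```text
[0.53900443 0.23660442 0.05119228] [ 3.14111656e+00 -9.79938541e-05  2.09398657e+00] [ 0.48813198  0.33300816 -4.05259231]
```

View pics/a1.png

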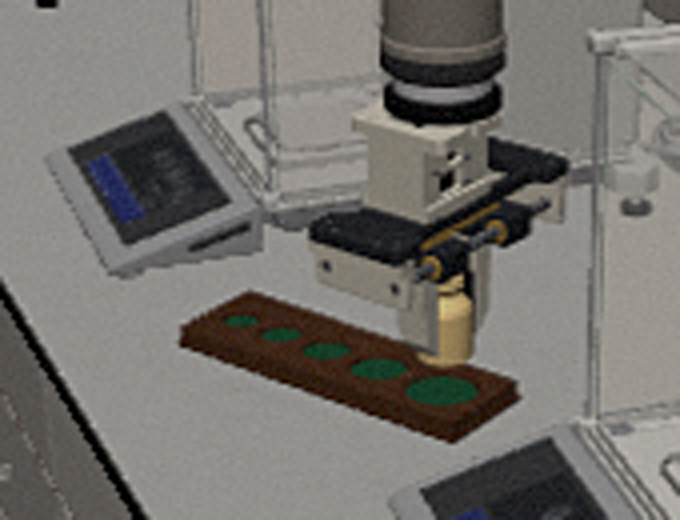

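The crop shows weight a about 30 mm above the large recess, its underside near (446,358) and the recess centre at (443,390), so it is lined up. I'll lower it slowly now.

Emit:
arm_command(
  fingers=[1,1,1,1,1,1,1,1],
  travel=[
    [0,0,0.008],
    [0,0,0.015],
    [0,0,0.02],
    [0,0,0.024],
    [0,0,0.026],
    [0,0,0.0275],
    [0,0,0.0285],
    [0,0,0.0285],
  ],
  dr=[
    [0,0,0],
    [0,0,0],
    [0,0,0],
    [0,0,0],
    [0,0,0],
    [0,0,0],
    [0,0,0],
    [0,0,0],
  ],
)

```text
time: 6.97
tool_pos: [0.5388, 0.2364, 0.0221]
tool_rot: [3.142, -0.0, 2.094]
contact_force: [-0.5, -0.2, -3.8]
opening: 0.0371
grip_force: 25.0
```

Emit:
arm_command(
  fingers=[1,1,1,1],
  travel=[
    [0,0,0.0005],
    [0,0,0.001],
    [0,0,0.001],
    [0,0,0.001],
  ],
  dr=[
    [0,0,0],
    [0,0,0],
    [0,0,0],
    [0,0,0],
  ],
)

```text
time: 7.3
tool_pos: [0.539, 0.2364, 0.0217]
tool_rot: [3.141, 0.0, 2.094]
contact_force: [-1.6, -0.8, -1.3]
opening: 0.0374
grip_force: 25.0
```

Emit:
arm_command(
  fingers=[1,1,0.1,0,-0.2,-0.3,-0.3,-0.3],
  travel=[
    [0,0,0.0005],
    [0,0,0.0005],
    [0,0,0.0005],
    [0,0,0.0005],
    [0,0,0.0005],
    [0,0,0.0005],
    [0,0,0.0005],
    [0,0,0.0005],
  ],
  dr=[
    [0,0,0],
    [0,0,0],
    [0,0,0],
    [0,0,0],
    [0,0,0],
    [0,0,0],
    [0,0,0],
    [0,0,0],
  ],
)

```text
time: 7.97
tool_pos: [0.5388, 0.2364, 0.0207]
tool_rot: [3.141, -0.0, 2.094]
contact_force: [-0.6, -0.1, 0.3]
opening: 0.0593
grip_force: 0.0
```

Emit:
arm_command(
  fingers=[-0.3,-0.3,-0.3,-0.3,-0.3,-0.3,-0.3,-0.3],
  travel=[
    [0,0,-0.03],
    [0,0,-0.07],
    [0,-0.005,-0.11],
    [0,-0.03,-0.145],
    [-0.001,-0.065,-0.17],
    [-0.002,-0.1,-0.18],
    [-0.008,-0.13,-0.18],
    [-0.031,-0.1565,-0.18],
  ],
  dr=[
    [0,0,0],
    [0,0,0],
    [0,0,0],
    [0,0,0],
    [0,0,0],
    [0,0,0],
    [0,0,0],
    [0,0,0],
  ],
)

```text
time: 8.63
tool_pos: [0.4163, 0.1319, 0.2017]
tool_rot: [3.14, -0.0, 2.096]
contact_force: [0.5, -0.0, 0.5]
opening: 0.0595
grip_force: 0.0
```

Emit:
arm_command(
  fingers=[-0.3,-0.3,-0.3,-0.3,-0.3,-0.3,-0.3,-0.3],
  travel=[
    [-0.035,-0.0186,0],
    [-0.07,-0.0372,0],
    [-0.105,-0.0558,0],
    [-0.14,-0.0743,0],
    [-0.175,-0.093,0],
    [-0.21,-0.1115,0],
    [-0.245,-0.13,0],
    [-0.2796,-0.1487,0],
  ],
  dr=[
    [0,0,4],
    [0,0,8],
    [0,0,12],
    [0,0,16],
    [0,0,20],
    [0,0,24],
    [0,0,28],
    [0,0,30],
  ],
)

```text
time: 9.3
tool_pos: [0.4292, -0.1872, 0.2009]
tool_rot: [3.141, 0.0, 1.566]
contact_force: [1.4, 0.3, -0.4]
opening: 0.0596
grip_force: 0.0
```

Emit:
arm_command(
  fingers=[-0.3,-0.3,-0.3,-0.3,-0.3,-0.3],
  travel=[
    [-0.025,0.008,0.02],
    [-0.04,0.015,0.05],
    [-0.045,0.017,0.08],
    [-0.045,0.017,0.1],
    [-0.045,0.017,0.1],
    [-0.045,0.017,0.1],
  ],
  dr=[
    [0,0,0],
    [0,0,0],
    [0,0,0],
    [0,0,0],
    [0,0,0],
    [0,0,0],
  ],
)

```text
time: 9.8
tool_pos: [0.446, -0.2299, 0.1003]
tool_rot: [-3.14, -0.002, 1.57]
contact_force: [0.0, 0.0, 0.6]
opening: 0.0596
grip_force: 0.0
```

```bash
python3 - <<'E'
from h import *
s=observe();print(s["tool_pos"],s["tool_rot"])
c=read_camera("scene");p=c["color"]
a=np.hstack([cv2.resize(p[120:240,180:340],None,fx=2.5,fy=2.5,interpolation=cv2.INTER_CUBIC),cv2.resize(p[240:360,290:450],None,fx=2.5,fy=2.5,interpolation=cv2.INTER_CUBIC)])
cv2.imwrite("pics/b1.png",a)
E
```

```text
[ 0.44604707 -0.229859    0.10025676] [-3.13979994e+00 -1.51010237e-03  1.57015639e+00]
```

View pics/b1.png

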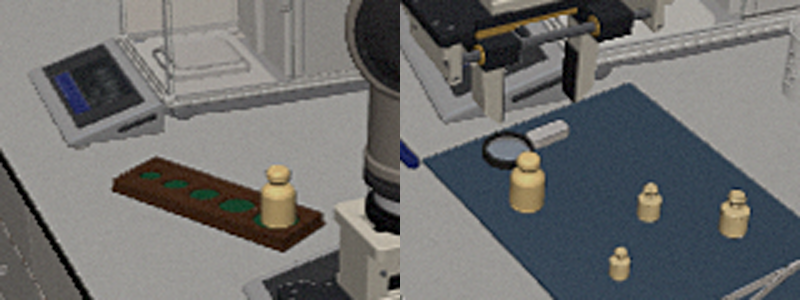

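Weight a stands upright in the big recess, at (278,195). On the right half the open fingers, near (488,90) and (578,80), straddle weight b at (527,180).

Emit:
arm_command(
  fingers=[-0.3,-0.3,-0.3,-0.3,-0.3,-0.3,1,1],
  travel=[
    [0,0,0.025],
    [0,0,0.05],
    [0,0,0.07],
    [0,0,0.08],
    [0,0,0.085],
    [0,0,0.085],
    [0,0,0.085],
    [0,0,0.085],
  ],
  dr=[
    [0,0,0],
    [0,0,0],
    [0,0,0],
    [0,0,0],
    [0,0,0],
    [0,0,0],
    [0,0,0],
    [0,0,0],
  ],
  squeeze=20,
)

```text
time: 10.52
tool_pos: [0.4474, -0.2307, 0.0171]
tool_rot: [3.139, 0.001, 1.571]
contact_force: [0.1, -0.2, 0.1]
opening: 0.0508
grip_force: 0.0
```

Emit:
arm_command(
  fingers=[1,1,1,1,1,1,1,1],
  travel=[
    [0,0,0],
    [0,0,0],
    [0,0,0],
    [0,0,0],
    [0,0,0],
    [0,0,0],
    [0,0,0],
    [0,0,0],
  ],
  dr=[
    [0,0,0],
    [0,0,0],
    [0,0,0],
    [0,0,0],
    [0,0,0],
    [0,0,0],
    [0,0,0],
    [0,0,0],
  ],
)

```text
time: 11.18
tool_pos: [0.4463, -0.2302, 0.0161]
tool_rot: [-3.141, -0.0, 1.57]
contact_force: [-3.0, 0.9, 6.8]
opening: 0.0274
grip_force: 20.0
```

Emit:
arm_command(
  fingers=[1,1,1,1,1,1,1,1],
  travel=[
    [0,0,-0.012],
    [0,0,-0.04],
    [0,0,-0.075],
    [0.01,-0.005,-0.115],
    [0.035,-0.01,-0.15],
    [0.07,-0.02,-0.175],
    [0.11,-0.025,-0.185],
    [0.15,-0.03,-0.185],
  ],
  dr=[
    [0,0,0],
    [0,0,0],
    [0,0,0],
    [0,0,0],
    [0,0,0],
    [0,0,0],
    [0,0,0],
    [0,0,0],
  ],
)

```text
time: 11.85
tool_pos: [0.4175, -0.0818, 0.2031]
tool_rot: [3.136, 0.002, 1.568]
contact_force: [2.2, 0.0, -2.1]
opening: 0.027
grip_force: 20.0
```

Emit:
arm_command(
  fingers=[1,1,1,1,1,1,1,1],
  travel=[
    [0.04,0,0],
    [0.08,0,0],
    [0.12,0,0],
    [0.16,0,0],
    [0.2,0.003,0],
    [0.24,0.01,0],
    [0.278,0.025,0],
    [0.312,0.045,0],
  ],
  dr=[
    [0,0,-4],
    [0,0,-8],
    [0,0,-12],
    [0,0,-16],
    [0,0,-20],
    [0,0,-24],
    [0,0,-28],
    [0,0,-30],
  ],
)

```text
time: 12.52
tool_pos: [0.4609, 0.2324, 0.2005]
tool_rot: [-3.141, -0.001, 2.099]
contact_force: [1.0, -0.6, -1.6]
opening: 0.0271
grip_force: 20.0
```

Emit:
arm_command(
  fingers=[1,1,1,1,1,1,1,1],
  travel=[
    [0.008,0.03,0.015],
    [0.015,0.055,0.04],
    [0.019,0.069,0.075],
    [0.019,0.069,0.11],
    [0.019,0.069,0.135],
    [0.019,0.069,0.145],
    [0.019,0.069,0.15],
    [0.019,0.069,0.15],
  ],
  dr=[
    [0,0,0],
    [0,0,0],
    [0,0,0],
    [0,0,0],
    [0,0,0],
    [0,0,0],
    [0,0,0],
    [0,0,0],
  ],
)

```text
time: 13.18
tool_pos: [0.5122, 0.2805, 0.0503]
tool_rot: [-3.141, -0.0, 2.094]
contact_force: [0.2, -0.0, -0.9]
opening: 0.0271
grip_force: 20.0
```

```bash
python3 - <<'E'
from h import *
s=observe();print(s["tool_pos"],s["tool_rot"],s["contact_force"],s["opening"])
p=read_camera("scene")["color"]
cv2.imwrite("pics/b2.png",cv2.resize(p[130:240,200:340],None,fx=4,fy=4,interpolation=cv2.INTER_CUBIC))
E
```

```text
[0.51216447 0.28053383 0.05029218] [-3.14073548e+00 -2.73704388e-04  2.09366590e+00] [ 0.2309573  -0.01694447 -0.93686306] 0.027104332952323312
```

View pics/b2.png

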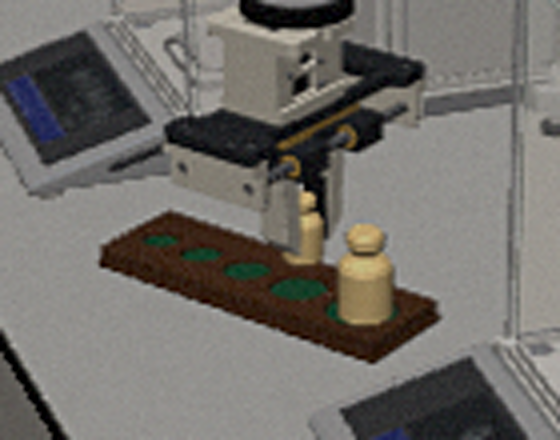

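Weight b is held upright, its underside at (303,258), above its recess at (299,290). I'll lower it.

Emit:
arm_command(
  fingers=[1,1,1,1,1,1,1,1],
  travel=[
    [0.001,0.001,0.008],
    [0.001,0.001,0.015],
    [0.001,0.001,0.02],
    [0.001,0.001,0.024],
    [0.001,0.001,0.026],
    [0.001,0.001,0.027],
    [0.001,0.001,0.0275],
    [0.001,0.001,0.0275],
  ],
  dr=[
    [0,0,0],
    [0,0,0],
    [0,0,0],
    [0,0,0],
    [0,0,0],
    [0,0,0],
    [0,0,0],
    [0,0,0],
  ],
)

```text
time: 13.9
tool_pos: [0.5127, 0.282, 0.0233]
tool_rot: [3.141, -0.0, 2.094]
contact_force: [0.1, 1.1, -1.5]
opening: 0.0267
grip_force: 20.0
```

Emit:
arm_command(
  fingers=[1,1,1,1],
  travel=[
    [0,0,0.0005],
    [0,0,0.001],
    [0,0,0.001],
    [0,0,0.001],
  ],
  dr=[
    [0,0,0],
    [0,0,0],
    [0,0,0],
    [0,0,0],
  ],
)

```text
time: 14.23
tool_pos: [0.5127, 0.282, 0.0223]
tool_rot: [3.141, -0.0, 2.094]
contact_force: [-0.1, -0.1, -1.7]
opening: 0.0271
grip_force: 20.0
```

Emit:
arm_command(
  fingers=[1,1,1,1],
  travel=[
    [0,0,0.0005],
    [0,0,0.001],
    [0,0,0.001],
    [0,0,0.001],
  ],
  dr=[
    [0,0,0],
    [0,0,0],
    [0,0,0],
    [0,0,0],
  ],
)

```text
time: 14.57
tool_pos: [0.5128, 0.2821, 0.0221]
tool_rot: [3.141, 0.0, 2.094]
contact_force: [-1.4, -0.1, 5.5]
opening: 0.0267
grip_force: 20.0
```

Emit:
arm_command(
  fingers=[0.3,0.2,0,-0.1,-0.1,-0.1,-0.1,-0.1],
  travel=[
    [0,0,0],
    [0,0,0],
    [0,0,0],
    [0,0,0],
    [0,0,0],
    [0,0,-0.015],
    [0,0,-0.045],
    [0,0,-0.08],
  ],
  dr=[
    [0,0,0],
    [0,0,0],
    [0,0,0],
    [0,0,0],
    [0,0,0],
    [0,0,0],
    [0,0,0],
    [0,0,0],
  ],
)

```text
time: 15.23
tool_pos: [0.5112, 0.2814, 0.1001]
tool_rot: [-3.137, -0.001, 2.094]
contact_force: [1.0, 0.9, 0.1]
opening: 0.0502
grip_force: 0.0
```

Emit:
arm_command(
  fingers=[-0.1,-0.1,-0.1,-0.1,-0.1,-0.1,-0.1,-0.1],
  travel=[
    [-0.009,-0.017,-0.03],
    [-0.025,-0.046,-0.055],
    [-0.044,-0.079,-0.08],
    [-0.062,-0.112,-0.095],
    [-0.079,-0.142,-0.1],
    [-0.092,-0.165,-0.1],
    [-0.125,-0.187,-0.1],
    [-0.16,-0.207,-0.1],
  ],
  dr=[
    [0,0,0],
    [0,0,0],
    [0,0,0],
    [0,0,0],
    [0,0,0],
    [0,0,0],
    [0,0,0],
    [0,0,0],
  ],
)

```text
time: 15.9
tool_pos: [0.412, 0.0392, 0.2017]
tool_rot: [3.141, 0.0, 2.096]
contact_force: [0.8, -0.3, 0.6]
opening: 0.0503
grip_force: 0.0
```

Emit:
arm_command(
  fingers=[-0.1,-0.1,-0.1,-0.1,-0.1,-0.1,-0.1,-0.1],
  travel=[
    [-0.0314,-0.0157,0],
    [-0.0628,-0.0314,0],
    [-0.094,-0.047,0],
    [-0.1256,-0.0628,0],
    [-0.157,-0.0785,0],
    [-0.188,-0.094,0],
    [-0.22,-0.11,0],
    [-0.251,-0.125,0],
  ],
  dr=[
    [0,0,4],
    [0,0,8],
    [0,0,12],
    [0,0,16],
    [0,0,20],
    [0,0,24],
    [0,0,28],
    [0,0,30],
  ],
)

```text
time: 16.57
tool_pos: [0.4301, -0.2418, 0.2012]
tool_rot: [3.141, 0.0, 1.566]
contact_force: [1.8, -0.1, 0.1]
opening: 0.0505
grip_force: 0.0
```

Emit:
arm_command(
  fingers=[-0.1,-0.1,-0.1,-0.1,-0.1,-0.1,-0.1,-0.1],
  travel=[
    [-0.016,0.026,0.01],
    [-0.033,0.056,0.03],
    [-0.05,0.086,0.055],
    [-0.067,0.116,0.08],
    [-0.08,0.139,0.1],
    [-0.086,0.149,0.12],
    [-0.086,0.149,0.12],
    [-0.086,0.149,0.12],
  ],
  dr=[
    [0,0,0],
    [0,0,0],
    [0,0,0],
    [0,0,0],
    [0,0,0],
    [0,0,0],
    [0,0,0],
    [0,0,0],
  ],
)

```text
time: 17.23
tool_pos: [0.5785, -0.3254, 0.0794]
tool_rot: [-3.138, -0.002, 1.57]
contact_force: [-0.8, -0.8, 0.9]
opening: 0.0506
grip_force: 0.0
```

```bash
python3 - <<'E'
from h import *
s=observe();print(s["tool_pos"],s["tool_rot"],s["opening"])
p=read_camera("scene")["color"]
cv2.imwrite("pics/c1.png",np.hstack([cv2.resize(p[130:240,200:320],None,fx=2.5,fy=2.5,interpolation=cv2.INTER_CUBIC),cv2.resize(p[250:360,320:480],None,fx=2.5,fy=2.5,interpolation=cv2.INTER_CUBIC)]))
E
```

```text
[ 0.57845963 -0.3253724   0.07942142] [-3.13845956e+00 -2.32111121e-03  1.57038908e+00] 0.0505910861109771
```

View pics/c1.png

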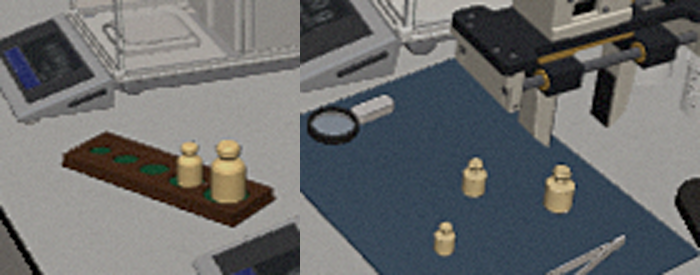

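Weights a (228,170) and b (190,163) both stand in their recesses. The fingers are above weight c, at (560,188), and clear of the tweezers.

Emit:
arm_command(
  fingers=[-0.1,-0.1,-0.1,-0.1,-0.1,-0.1,1,1],
  travel=[
    [0,0,0.02],
    [0,0,0.04],
    [0,0,0.055],
    [0,0,0.062],
    [0,0,0.065],
    [0,0,0.066],
    [0,0,0.066],
    [0,0,0.066],
  ],
  dr=[
    [0,0,0],
    [0,0,0],
    [0,0,0],
    [0,0,0],
    [0,0,0],
    [0,0,0],
    [0,0,0],
    [0,0,0],
  ],
  squeeze=12,
)

```text
time: 17.95
tool_pos: [0.5799, -0.3264, 0.0167]
tool_rot: [3.14, 0.001, 1.57]
contact_force: [0.9, 0.1, 0.6]
opening: 0.0417
grip_force: 0.0
```

Emit:
arm_command(
  fingers=[1,1,1,1,1,1,1,1],
  travel=[
    [0,0,0],
    [0,0,0],
    [0,0,0],
    [0,0,0],
    [0,0,0],
    [0,0,0],
    [0,0,0],
    [0,0,0],
  ],
  dr=[
    [0,0,0],
    [0,0,0],
    [0,0,0],
    [0,0,0],
    [0,0,0],
    [0,0,0],
    [0,0,0],
    [0,0,0],
  ],
)

```text
time: 18.62
tool_pos: [0.5793, -0.3261, 0.0156]
tool_rot: [3.142, 0.0, 1.57]
contact_force: [-2.9, 1.6, 5.3]
opening: 0.0215
grip_force: 12.0
```

Emit:
arm_command(
  fingers=[1,1,1,1,1,1,1,1],
  travel=[
    [0,0,-0.012],
    [0,0,-0.035],
    [0.005,-0.01,-0.07],
    [0.02,-0.035,-0.1],
    [0.04,-0.07,-0.13],
    [0.06,-0.105,-0.155],
    [0.085,-0.135,-0.175],
    [0.11,-0.155,-0.185],
  ],
  dr=[
    [0,0,0],
    [0,0,0],
    [0,0,0],
    [0,0,0],
    [0,0,0],
    [0,0,0],
    [0,0,0],
    [0,0,0],
  ],
)

```text
time: 19.28
tool_pos: [0.4283, -0.2213, 0.1992]
tool_rot: [3.139, 0.002, 1.569]
contact_force: [0.4, 0.1, 0.2]
opening: 0.0219
grip_force: 12.0
```

Emit:
arm_command(
  fingers=[1,1,1,1,1,1,1,1],
  travel=[
    [0.039,-0.002,0],
    [0.078,-0.005,0],
    [0.118,-0.008,0],
    [0.157,-0.01,0],
    [0.197,-0.01,0],
    [0.236,-0.01,0],
    [0.276,-0.01,0],
    [0.315,-0.01,0],
  ],
  dr=[
    [0,0,-4],
    [0,0,-8],
    [0,0,-12],
    [0,0,-16],
    [0,0,-20],
    [0,0,-24],
    [0,0,-28],
    [0,0,-30],
  ],
)

```text
time: 19.95
tool_pos: [0.4192, 0.0958, 0.198]
tool_rot: [3.14, 0.0, 2.097]
contact_force: [1.3, -0.2, -1.1]
opening: 0.0214
grip_force: 12.0
```

Emit:
arm_command(
  fingers=[1,1,1,1,1,1,1,1],
  travel=[
    [0.019,0.021,0],
    [0.044,0.049,0.01],
    [0.07,0.079,0.02],
    [0.096,0.109,0.03],
    [0.121,0.138,0.05],
    [0.14,0.159,0.08],
    [0.155,0.176,0.11],
    [0.156,0.177,0.13],
  ],
  dr=[
    [0,0,0],
    [0,0,0],
    [0,0,0],
    [0,0,0],
    [0,0,0],
    [0,0,0],
    [0,0,0],
    [0,0,0],
  ],
)

```text
time: 20.62
tool_pos: [0.4949, 0.321, 0.0647]
tool_rot: [3.141, -0.001, 2.097]
contact_force: [-0.4, -0.5, -1.2]
opening: 0.0214
grip_force: 12.0
```

Emit:
arm_command(
  fingers=[1,1,1,1,1],
  travel=[
    [0,0,0.012],
    [0,0,0.02],
    [0,0,0.025],
    [0,0,0.025],
    [0,0,0.025],
  ],
  dr=[
    [0,0,0],
    [0,0,0],
    [0,0,0],
    [0,0,0],
    [0,0,0],
  ],
)

```text
time: 21.03
tool_pos: [0.4955, 0.3173, 0.0432]
tool_rot: [3.14, -0.0, 2.093]
contact_force: [0.3, -1.0, -1.1]
opening: 0.0215
grip_force: 12.0
```

```bash
python3 - <<'E'
from h import *
s=observe();print(s["tool_pos"],s["tool_rot"],s["contact_force"],s["opening"])
p=read_camera("scene")["color"]
cv2.imwrite("pics/c2.png",cv2.resize(p[130:240,200:340],None,fx=4,fy=4,interpolation=cv2.INTER_CUBIC))
E
```

```text
[0.4954854  0.31727293 0.04322466] [ 3.14016156e+00 -4.75044219e-06  2.09343248e+00] [ 0.28809853 -0.95711736 -1.08100462] 0.021466758815586233
```

View pics/c2.png

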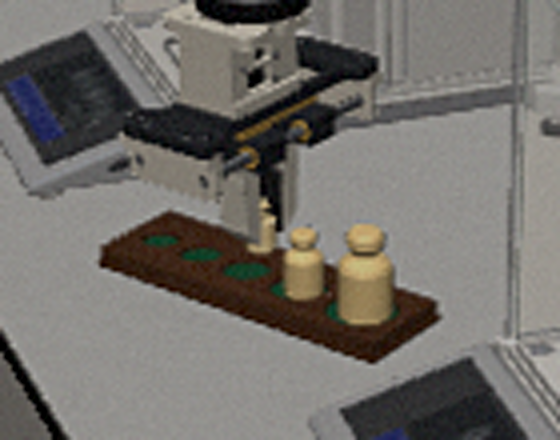

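Weight c is upright, its underside at (262,250) and recess 3 at (247,271), so it sits slightly toward b. That matches the 8 mm offset in the measured pose, which I'll correct while lowering.

Emit:
arm_command(
  fingers=[1,1,1,1,1,1,1,1],
  travel=[
    [0.004,-0.002,0],
    [0.0076,-0.003,0],
    [0.0076,-0.003,0.004],
    [0.0076,-0.003,0.01],
    [0.0076,-0.003,0.015],
    [0.0076,-0.003,0.018],
    [0.0076,-0.003,0.02],
    [0.0076,-0.003,0.0205],
  ],
  dr=[
    [0,0,0],
    [0,0,0],
    [0,0,0],
    [0,0,0],
    [0,0,0],
    [0,0,0],
    [0,0,0],
    [0,0,0],
  ],
)

```text
time: 21.75
tool_pos: [0.4883, 0.3222, 0.0216]
tool_rot: [-3.141, -0.0, 2.094]
contact_force: [-2.0, -0.9, 4.7]
opening: 0.0214
grip_force: 12.0
```

Emit:
arm_command(
  fingers=[1,1,1,1],
  travel=[
    [0,0,0],
    [0,0,0.0005],
    [0,0,0.001],
    [0,0,0.001],
  ],
  dr=[
    [0,0,0],
    [0,0,0],
    [0,0,0],
    [0,0,0],
  ],
)

```text
time: 22.08
tool_pos: [0.4887, 0.3224, 0.0216]
tool_rot: [3.141, 0.0, 2.094]
contact_force: [-2.5, -1.4, 5.3]
opening: 0.0217
grip_force: 12.0
```

Emit:
arm_command(
  fingers=[0.4,0.3,0.15,0.02,0.02,0.02,0.02,0.02],
  travel=[
    [0,0,0],
    [0,0,0],
    [0,0,0],
    [0,0,0],
    [0,0,0],
    [0,0,-0.015],
    [0,0,-0.045],
    [0,0,-0.08],
  ],
  dr=[
    [0,0,0],
    [0,0,0],
    [0,0,0],
    [0,0,0],
    [0,0,0],
    [0,0,0],
    [0,0,0],
    [0,0,0],
  ],
)

```text
time: 22.75
tool_pos: [0.4872, 0.3217, 0.0997]
tool_rot: [-3.137, -0.0, 2.094]
contact_force: [0.8, -1.0, 1.4]
opening: 0.0448
grip_force: 0.0
```

Emit:
arm_command(
  fingers=[0.02,0.02,0.02,0.02,0.02,0.02,0.02,0.02],
  travel=[
    [-0.014,-0.016,-0.02],
    [-0.033,-0.04,-0.045],
    [-0.052,-0.063,-0.07],
    [-0.072,-0.086,-0.09],
    [-0.091,-0.109,-0.1],
    [-0.11,-0.132,-0.1],
    [-0.127,-0.152,-0.1],
    [-0.138,-0.165,-0.1],
  ],
  dr=[
    [0,0,0],
    [0,0,0],
    [0,0,0],
    [0,0,0],
    [0,0,0],
    [0,0,0],
    [0,0,0],
    [0,0,0],
  ],
)

```text
time: 23.42
tool_pos: [0.4136, 0.1186, 0.2012]
tool_rot: [3.141, 0.001, 2.093]
contact_force: [1.7, 0.4, -0.3]
opening: 0.0453
grip_force: 0.0
```

Emit:
arm_command(
  fingers=[0.02,0.02,0.02,0.02,0.02,0.02,0.02,0.02],
  travel=[
    [-0.0356,-0.0184,0],
    [-0.071,-0.0368,0],
    [-0.107,-0.055,0],
    [-0.142,-0.0735,0],
    [-0.178,-0.092,0],
    [-0.2135,-0.11,0],
    [-0.249,-0.1286,0],
    [-0.2846,-0.147,0],
  ],
  dr=[
    [0,0,4],
    [0,0,8],
    [0,0,12],
    [0,0,16],
    [0,0,20],
    [0,0,24],
    [0,0,28],
    [0,0,30],
  ],
)

```text
time: 24.08
tool_pos: [0.429, -0.2017, 0.2009]
tool_rot: [3.141, 0.0, 1.566]
contact_force: [1.3, -0.2, -0.2]
opening: 0.0448
grip_force: 0.0
```

Emit:
arm_command(
  fingers=[0.02,0.02,0.02,0.02,0.02,0.02,0.02,0.02],
  travel=[
    [-0.015,0.015,0.01],
    [-0.035,0.035,0.03],
    [-0.055,0.06,0.05],
    [-0.072,0.082,0.075],
    [-0.082,0.095,0.1],
    [-0.084,0.098,0.12],
    [-0.084,0.098,0.12],
    [-0.084,0.098,0.12],
  ],
  dr=[
    [0,0,0],
    [0,0,0],
    [0,0,0],
    [0,0,0],
    [0,0,0],
    [0,0,0],
    [0,0,0],
    [0,0,0],
  ],
)

```text
time: 24.75
tool_pos: [0.5266, -0.2831, 0.0798]
tool_rot: [-3.139, -0.002, 1.57]
contact_force: [-0.3, -0.2, -0.3]
opening: 0.0451
grip_force: 0.0
```

```bash
python3 - <<'E'
from h import *
s=observe();print(s["tool_pos"],s["tool_rot"],s["opening"])
p=read_camera("scene")["color"]
cv2.imwrite("pics/d1.png",np.hstack([cv2.resize(p[130:240,200:320],None,fx=2.5,fy=2.5,interpolation=cv2.INTER_CUBIC),cv2.resize(p[250:360,320:480],None,fx=2.5,fy=2.5,interpolation=cv2.INTER_CUBIC)]))
E
```

```text
[ 0.52660512 -0.28309516  0.07978272] [-3.13905081e+00 -1.97335848e-03  1.57030095e+00] 0.045110961391542234
```

View pics/d1.png

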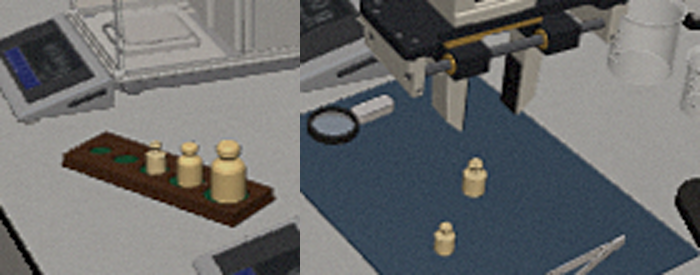

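Weight c now stands in recess 3, at (155,160), beside b and a. The fingers straddle weight d, at (474,178).

Emit:
arm_command(
  fingers=[0.02,0.02,0.02,0.02,0.02,0.02,1,1],
  travel=[
    [0,0,0.02],
    [0,0,0.04],
    [0,0,0.055],
    [0,0,0.062],
    [0,0,0.0655],
    [0,0,0.067],
    [0,0,0.067],
    [0,0,0.067],
  ],
  dr=[
    [0,0,0],
    [0,0,0],
    [0,0,0],
    [0,0,0],
    [0,0,0],
    [0,0,0],
    [0,0,0],
    [0,0,0],
  ],
  squeeze=10,
)

```text
time: 25.47
tool_pos: [0.528, -0.284, 0.0151]
tool_rot: [3.14, 0.001, 1.57]
contact_force: [0.5, -0.2, 0.3]
opening: 0.0358
grip_force: 0.0
```

Emit:
arm_command(
  fingers=[1,1,1,1,1,1,1,1],
  travel=[
    [0,0,0],
    [0,0,0],
    [0,0,0],
    [0,0,0],
    [0,0,0],
    [0,0,0],
    [0,0,0],
    [0,0,0],
  ],
  dr=[
    [0,0,0],
    [0,0,0],
    [0,0,0],
    [0,0,0],
    [0,0,0],
    [0,0,0],
    [0,0,0],
    [0,0,0],
  ],
)

```text
time: 26.13
tool_pos: [0.5275, -0.2838, 0.0143]
tool_rot: [3.141, 0.0, 1.57]
contact_force: [-1.4, 0.9, 5.2]
opening: 0.0175
grip_force: 10.0
```

Emit:
arm_command(
  fingers=[1,1,1,1,1,1,1,1],
  travel=[
    [0,0,-0.012],
    [0,0,-0.035],
    [0.005,-0.005,-0.065],
    [0.02,-0.025,-0.095],
    [0.04,-0.05,-0.12],
    [0.06,-0.075,-0.145],
    [0.08,-0.095,-0.168],
    [0.1,-0.105,-0.187],
  ],
  dr=[
    [0,0,0],
    [0,0,0],
    [0,0,0],
    [0,0,0],
    [0,0,0],
    [0,0,0],
    [0,0,0],
    [0,0,0],
  ],
)

```text
time: 26.8
tool_pos: [0.4203, -0.1825, 0.2027]
tool_rot: [3.141, 0.0, 1.57]
contact_force: [0.8, 0.1, -0.3]
opening: 0.0178
grip_force: 10.0
```

Emit:
arm_command(
  fingers=[1,1,1,1,1,1,1,1],
  travel=[
    [0.039,-0.002,0],
    [0.078,-0.004,0],
    [0.118,-0.006,0],
    [0.157,-0.008,0],
    [0.197,-0.008,0],
    [0.236,-0.008,0],
    [0.276,-0.008,0],
    [0.315,-0.008,0],
  ],
  dr=[
    [0,0,0],
    [0,0,0],
    [0,0,0],
    [0,0,0],
    [0,0,0],
    [0,0,0],
    [0,0,0],
    [0,0,0],
  ],
)

```text
time: 27.47
tool_pos: [0.414, 0.1334, 0.2015]
tool_rot: [3.141, -0.0, 1.57]
contact_force: [0.4, 0.2, -0.6]
opening: 0.0179
grip_force: 10.0
```

Emit:
arm_command(
  fingers=[1,1,1,1,1,1,1,1],
  travel=[
    [0.033,0.006,0],
    [0.067,0.014,0.005],
    [0.102,0.023,0.01],
    [0.137,0.032,0.02],
    [0.17,0.041,0.035],
    [0.2,0.048,0.055],
    [0.22,0.052,0.08],
    [0.227,0.0537,0.1],
  ],
  dr=[
    [0,0,0],
    [0,0,0],
    [0,0,0],
    [0,0,0],
    [0,0,0],
    [0,0,0],
    [0,0,0],
    [0,0,0],
  ],
)

```text
time: 28.13
tool_pos: [0.4682, 0.3614, 0.0995]
tool_rot: [3.141, -0.001, 1.573]
contact_force: [-2.0, -0.6, -0.7]
opening: 0.0174
grip_force: 10.0
```

Emit:
arm_command(
  fingers=[1,1,1,1,1,1],
  travel=[
    [0,0,0.02],
    [0,0,0.04],
    [0,0,0.055],
    [0,0,0.06],
    [0,0,0.06],
    [0,0,0.06],
  ],
  dr=[
    [0,0,0],
    [0,0,0],
    [0,0,0],
    [0,0,0],
    [0,0,0],
    [0,0,0],
  ],
)

```text
time: 28.63
tool_pos: [0.4687, 0.3586, 0.0416]
tool_rot: [3.141, -0.0, 1.57]
contact_force: [0.4, -0.0, -0.1]
opening: 0.0176
grip_force: 10.0
```

```bash
python3 - <<'E'
from h import *
s=observe();print(s["tool_pos"],s["tool_rot"],s["contact_force"],s["opening"])
p=read_camera("scene")["color"]
cv2.imwrite("pics/d2.png",cv2.resize(p[130:240,200:340],None,fx=4,fy=4,interpolation=cv2.INTER_CUBIC))
E
```

```text
[0.46871818 0.35857069 0.04158453] [ 3.14096899e+00 -4.64463128e-04  1.57022943e+00] [ 0.37066252 -0.03091415 -0.09347977] 0.01756709071194068
```

View pics/d2.png

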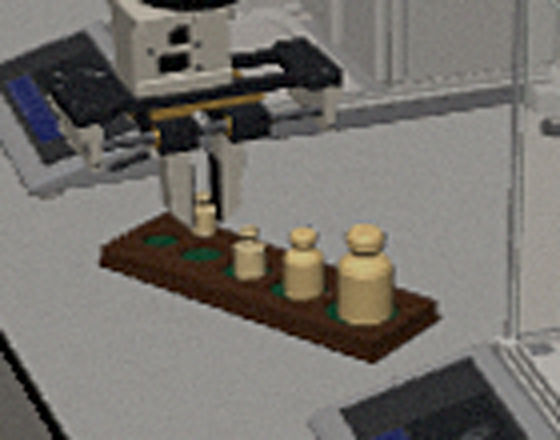

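Weight d hangs upright at (204,232), above recess 4 at (201,255), so it is lined up. I'll lower it.

Emit:
arm_command(
  fingers=[1,1,1,1,1,1,1,1],
  travel=[
    [-0.001,0,0.006],
    [-0.001,0,0.011],
    [-0.001,0,0.015],
    [-0.001,0,0.018],
    [-0.001,0,0.0195],
    [-0.001,0,0.02],
    [-0.001,0,0.0205],
    [-0.001,0,0.0205],
  ],
  dr=[
    [0,0,0],
    [0,0,0],
    [0,0,0],
    [0,0,0],
    [0,0,0],
    [0,0,0],
    [0,0,0],
    [0,0,0],
  ],
)

```text
time: 29.35
tool_pos: [0.4684, 0.3575, 0.0204]
tool_rot: [3.141, -0.0, 1.57]
contact_force: [-0.1, 0.1, -0.3]
opening: 0.0174
grip_force: 10.0
```

Emit:
arm_command(
  fingers=[1,1,1],
  travel=[
    [0,0,0.0005],
    [0,0,0.0005],
    [0,0,0.0005],
  ],
  dr=[
    [0,0,0],
    [0,0,0],
    [0,0,0],
  ],
)

```text
time: 29.6
tool_pos: [0.4685, 0.3575, 0.0203]
tool_rot: [3.141, -0.0, 1.57]
contact_force: [-1.0, -0.2, 4.2]
opening: 0.0178
grip_force: 10.0
```

Emit:
arm_command(
  fingers=[0.5,0.4,0.25,0.13,0.13,0.13,0.13,0.13],
  travel=[
    [0,0,0],
    [0,0,0],
    [0,0,0],
    [0,0,0],
    [0,0,0],
    [0,0,-0.015],
    [0,0,-0.045],
    [0,0,-0.08],
  ],
  dr=[
    [0,0,0],
    [0,0,0],
    [0,0,0],
    [0,0,0],
    [0,0,0],
    [0,0,0],
    [0,0,0],
    [0,0,0],
  ],
)

```text
time: 30.27
tool_pos: [0.467, 0.3566, 0.0987]
tool_rot: [-3.137, 0.002, 1.57]
contact_force: [0.5, -0.1, 0.4]
opening: 0.0401
grip_force: 0.0
```

Emit:
arm_command(
  fingers=[0.13,0.13,0.13,0.13,0.13,0.13,0.13,0.13],
  travel=[
    [-0.02,-0.008,-0.025],
    [-0.045,-0.016,-0.045],
    [-0.075,-0.024,-0.065],
    [-0.108,-0.032,-0.08],
    [-0.142,-0.04,-0.09],
    [-0.175,-0.047,-0.1],
    [-0.205,-0.052,-0.1],
    [-0.227,-0.054,-0.1],
  ],
  dr=[
    [0,0,0],
    [0,0,0],
    [0,0,0],
    [0,0,0],
    [0,0,0],
    [0,0,0],
    [0,0,0],
    [0,0,0],
  ],
)

```text
time: 30.93
tool_pos: [0.4136, 0.1285, 0.2006]
tool_rot: [3.14, 0.0, 1.57]
contact_force: [0.7, 0.4, -0.2]
opening: 0.0401
grip_force: 0.0
```

Emit:
arm_command(
  fingers=[0.13,0.13,0.13,0.13,0.13,0.13,0.13,0.13],
  travel=[
    [-0.04,0,0],
    [-0.08,0,0],
    [-0.12,0,0],
    [-0.16,0,0],
    [-0.2,0,0],
    [-0.24,0.003,0],
    [-0.28,0.006,0],
    [-0.32,0.01,0],
  ],
  dr=[
    [0,0,0],
    [0,0,0],
    [0,0,0],
    [0,0,0],
    [0,0,0],
    [0,0,0],
    [0,0,0],
    [0,0,0],
  ],
)

```text
time: 31.6
tool_pos: [0.4237, -0.1916, 0.2]
tool_rot: [3.141, 0.0, 1.57]
contact_force: [-0.2, 0.8, -0.5]
opening: 0.0401
grip_force: 0.0
```

Emit:
arm_command(
  fingers=[0.13,0.13,0.13,0.13,0.13,0.13,0.13,0.13],
  travel=[
    [-0.03,0.01,0.01],
    [-0.06,0.02,0.025],
    [-0.09,0.03,0.045],
    [-0.115,0.04,0.07],
    [-0.135,0.046,0.095],
    [-0.143,0.048,0.115],
    [-0.143,0.048,0.12],
    [-0.143,0.048,0.12],
  ],
  dr=[
    [0,0,0],
    [0,0,0],
    [0,0,0],
    [0,0,0],
    [0,0,0],
    [0,0,0],
    [0,0,0],
    [0,0,0],
  ],
)

```text
time: 32.27
tool_pos: [0.4709, -0.3318, 0.078]
tool_rot: [-3.138, -0.003, 1.57]
contact_force: [0.1, -0.4, 0.2]
opening: 0.04
grip_force: 0.0
```

```bash
python3 - <<'E'
from h import *
s=observe();print(s["tool_pos"],s["tool_rot"],s["opening"])
p=read_camera("scene")["color"]
cv2.imwrite("pics/e1.png",np.hstack([cv2.resize(p[130:240,200:320],None,fx=2.5,fy=2.5,interpolation=cv2.INTER_CUBIC),cv2.resize(p[260:370,310:470],None,fx=2.5,fy=2.5,interpolation=cv2.INTER_CUBIC)]))
E
```

```text
[ 0.47089928 -0.33180486  0.07796014] [-3.13843023 -0.00320194  1.56956061] 0.039971212386684975
```

View pics/e1.png

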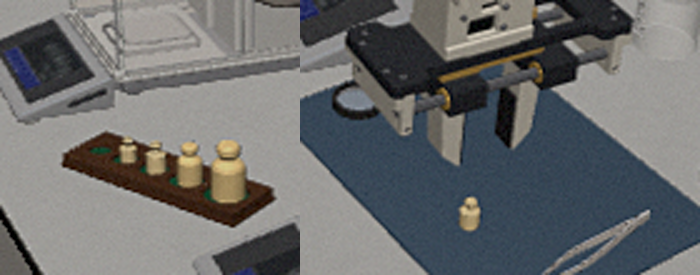

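Weight d stands in recess 4, at (128,152). The fingers are above weight e, at (470,215), clear of the lens and tweezers.

Emit:
arm_command(
  fingers=[0.13,0.13,0.13,0.13,0.13,0.13,1,1],
  travel=[
    [0,0,0.02],
    [0,0,0.04],
    [0,0,0.055],
    [0,0,0.062],
    [0,0,0.065],
    [0,0,0.0655],
    [0,0,0.0655],
    [0,0,0.0655],
  ],
  dr=[
    [0,0,0],
    [0,0,0],
    [0,0,0],
    [0,0,0],
    [0,0,0],
    [0,0,0],
    [0,0,0],
    [0,0,0],
  ],
  squeeze=8,
)

```text
time: 32.98
tool_pos: [0.4727, -0.333, 0.0156]
tool_rot: [3.14, 0.001, 1.57]
contact_force: [-1.1, 0.3, -0.5]
opening: 0.031
grip_force: 0.0
```

Emit:
arm_command(
  fingers=[1,1,1,1,1,1,1,1],
  travel=[
    [0,0,0],
    [0,0,0],
    [0,0,0],
    [0,0,0],
    [0,0,0],
    [0,0,0],
    [0,0,0],
    [0,0,0],
  ],
  dr=[
    [0,0,0],
    [0,0,0],
    [0,0,0],
    [0,0,0],
    [0,0,0],
    [0,0,0],
    [0,0,0],
    [0,0,0],
  ],
)

```text
time: 33.65
tool_pos: [0.4723, -0.3329, 0.0148]
tool_rot: [3.141, 0.001, 1.57]
contact_force: [-0.5, 0.4, 5.8]
opening: 0.0147
grip_force: 8.0
```

Emit:
arm_command(
  fingers=[1,1,1,1,1,1,1,1],
  travel=[
    [0,0,-0.008],
    [0,0,-0.025],
    [0.005,0,-0.055],
    [0.025,-0.01,-0.085],
    [0.05,-0.02,-0.115],
    [0.08,-0.03,-0.14],
    [0.11,-0.04,-0.163],
    [0.143,-0.05,-0.185],
  ],
  dr=[
    [0,0,0],
    [0,0,0],
    [0,0,0],
    [0,0,0],
    [0,0,0],
    [0,0,0],
    [0,0,0],
    [0,0,0],
  ],
)

```text
time: 34.32
tool_pos: [0.4214, -0.1886, 0.2008]
tool_rot: [3.141, 0.0, 1.569]
contact_force: [0.7, 1.2, -1.0]
opening: 0.0147
grip_force: 8.0
```

Emit:
arm_command(
  fingers=[1,1,1,1,1,1,1,1],
  travel=[
    [0.039,-0.002,0],
    [0.078,-0.004,0],
    [0.118,-0.006,0],
    [0.157,-0.008,0],
    [0.197,-0.008,0],
    [0.236,-0.008,0],
    [0.276,-0.008,0],
    [0.315,-0.008,0],
  ],
  dr=[
    [0,0,0],
    [0,0,0],
    [0,0,0],
    [0,0,0],
    [0,0,0],
    [0,0,0],
    [0,0,0],
    [0,0,0],
  ],
)

```text
time: 34.98
tool_pos: [0.4137, 0.1274, 0.1998]
tool_rot: [3.141, -0.0, 1.57]
contact_force: [-0.3, -0.6, 0.0]
opening: 0.0143
grip_force: 8.0
```

Emit:
arm_command(
  fingers=[1,1,1,1,1,1,1,1],
  travel=[
    [0.036,0.004,0],
    [0.073,0.009,0.005],
    [0.11,0.014,0.01],
    [0.147,0.019,0.02],
    [0.184,0.024,0.03],
    [0.22,0.029,0.045],
    [0.25,0.034,0.065],
    [0.265,0.0355,0.09],
  ],
  dr=[
    [0,0,0],
    [0,0,0],
    [0,0,0],
    [0,0,0],
    [0,0,0],
    [0,0,0],
    [0,0,0],
    [0,0,0],
  ],
)

```text
time: 35.65
tool_pos: [0.4506, 0.3944, 0.1097]
tool_rot: [3.138, -0.003, 1.572]
contact_force: [-0.2, 0.4, -0.3]
opening: 0.0145
grip_force: 8.0
```

Emit:
arm_command(
  fingers=[1,1,1,1,1,1],
  travel=[
    [0,0,0.02],
    [0,0,0.045],
    [0,0,0.063],
    [0,0,0.07],
    [0,0,0.07],
    [0,0,0.07],
  ],
  dr=[
    [0,0,0],
    [0,0,0],
    [0,0,0],
    [0,0,0],
    [0,0,0],
    [0,0,0],
  ],
)

```text
time: 36.15
tool_pos: [0.4502, 0.3905, 0.0399]
tool_rot: [3.141, -0.0, 1.57]
contact_force: [-0.4, -0.2, 0.5]
opening: 0.0146
grip_force: 8.0
```

```bash
python3 - <<'E'
from h import *
s=observe();print(s["tool_pos"],s["tool_rot"],s["contact_force"],s["opening"])
p=read_camera("scene")["color"]
cv2.imwrite("pics/e2.png",cv2.resize(p[130:240,200:340],None,fx=4,fy=4,interpolation=cv2.INTER_CUBIC))
E
```

```text
[0.45020604 0.39052223 0.03994112] [ 3.14122359e+00 -3.10323518e-04  1.57015471e+00] [-0.43936988 -0.23700893  0.4560755 ] 0.014592260712759889
```

View pics/e2.png

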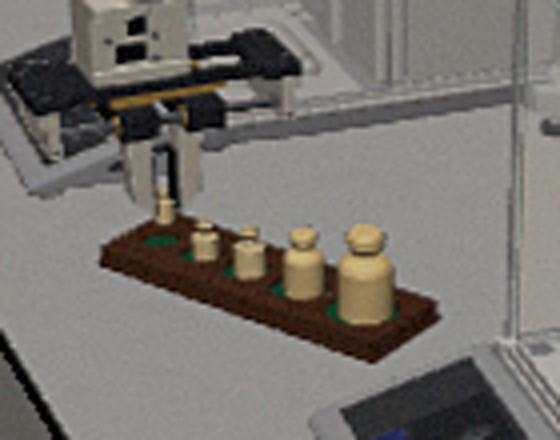

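Weight e hangs upright at (165,222), above recess 5 at (161,241). I'll lower it.

Emit:
arm_command(
  fingers=[1,1,1,1,1,1,1,1],
  travel=[
    [0,0,0.006],
    [0,0,0.011],
    [0,0,0.0145],
    [0,0,0.0165],
    [0,0,0.0175],
    [0,0,0.018],
    [0,0,0.0185],
    [0,0,0.0185],
  ],
  dr=[
    [0,0,0],
    [0,0,0],
    [0,0,0],
    [0,0,0],
    [0,0,0],
    [0,0,0],
    [0,0,0],
    [0,0,0],
  ],
)

```text
time: 36.87
tool_pos: [0.45, 0.3905, 0.0209]
tool_rot: [3.141, -0.0, 1.57]
contact_force: [0.2, 0.3, 0.3]
opening: 0.0147
grip_force: 8.0
```

Emit:
arm_command(
  fingers=[1,1,1],
  travel=[
    [0,0,0.0005],
    [0,0,0.0005],
    [0,0,0.0005],
  ],
  dr=[
    [0,0,0],
    [0,0,0],
    [0,0,0],
  ],
)

```text
time: 37.12
tool_pos: [0.45, 0.3905, 0.0208]
tool_rot: [3.141, -0.0, 1.57]
contact_force: [-1.2, -0.4, 5.0]
opening: 0.0145
grip_force: 8.0
```

Contact felt. I'll release and withdraw.

Emit:
arm_command(
  fingers=[0.55,0.4,0.25,0.13,0.13,0.13,0.13,0.13],
  travel=[
    [0,0,0],
    [0,0,0],
    [0,0,0],
    [0,0,0],
    [0,0,0],
    [0,0,-0.015],
    [0,0,-0.045],
    [0,0,-0.08],
  ],
  dr=[
    [0,0,0],
    [0,0,0],
    [0,0,0],
    [0,0,0],
    [0,0,0],
    [0,0,0],
    [0,0,0],
    [0,0,0],
  ],
)

```text
time: 37.78
tool_pos: [0.4486, 0.3895, 0.0991]
tool_rot: [-3.137, 0.003, 1.57]
contact_force: [1.2, -0.0, 0.5]
opening: 0.0399
grip_force: 0.0
```

Emit:
arm_command(
  fingers=[0.13,0.13,0.13,0.13,0.13,0.13,0.13,0.13],
  travel=[
    [0,-0.01,-0.03],
    [0,-0.03,-0.06],
    [0,-0.06,-0.085],
    [0,-0.09,-0.1],
    [0,-0.12,-0.1],
    [0,-0.14,-0.1],
    [0,-0.14,-0.1],
    [0,-0.14,-0.1],
  ],
  dr=[
    [0,0,0],
    [0,0,0],
    [0,0,0],
    [0,0,0],
    [0,0,0],
    [0,0,0],
    [0,0,0],
    [0,0,0],
  ],
)

```text
time: 38.45
tool_pos: [0.3094, 0.3907, 0.2008]
tool_rot: [3.141, -0.001, 1.572]
contact_force: [0.0, 0.1, 0.7]
opening: 0.04
grip_force: 0.0
```

```bash
python3 - <<'E'
from h import *
s=observe();print(s["tool_pos"],s["contact_force"])
c=read_camera("top")
for m,st,ce in blobs(c,(12,70,90),(35,255,255),8,(150,215,265,300)): 
    P=cloud(c,m);print(ce.round(1),P[:,:2].mean(0).round(4),P[:,2].max().round(4))
p=read_camera("scene")["color"]
f=lambda a,k:cv2.resize(a,None,fx=k,fy=k,interpolation=cv2.INTER_CUBIC)
cv2.imwrite("pics/fin.png",np.hstack([f(p[130:240,200:320],3),f(p[260:370,310:450],3)]))
E
```

```text
[0.30936054 0.39066434 0.20075004] [4.64530867e-04 8.08681436e-02 6.63180148e-01]
[233.5 238.9] [0.5387 0.2325] 0.0841
[216.6 249.2] [0.5139 0.2782] 0.0667
[201.4 258.7] [0.4902 0.3189] 0.054
[188.1 266.5] [0.4705 0.3546] 0.0489
[175.4 273.8] [0.4519 0.388 ] 0.0425
```

View pics/fin.png

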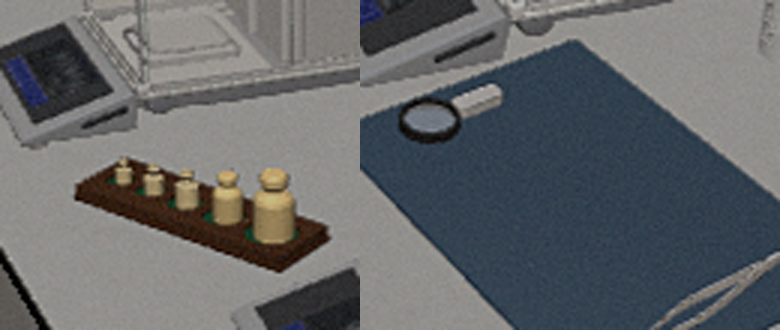

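All five weights stand upright in order in their recesses, from (124,170) for e to (273,205) for a. The lens and tweezers are undisturbed, and the arm is clear.

```bash
python3 -c "
from cell import *
print(hand_in())"
```

```text
the job is handed in; nothing more can be done
None
```

All five weights stand upright in their recesses in size order, the lens and tweezers were left where they lay, and the job was handed in at about 38 s; the verdict was not shown.

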